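Change over the painting place in a ceramics studio

TASK

The white clay pot has been painted: slide it by its handle from the blue painting ring to the green drying ring, then take its lid from the cork pad and put it on. Next slide the red-brown pot, lid on, from the yellow ring into the blue ring, then take off its lid and lay it, knob up, in the middle of the cork pad. The clay is unfired and brittle: slide the pots flat on the table without lifting or tipping them, centre them in their rings, grip everything lightly, set the lids down softly, and leave the other things on the table where they are.

Things in the scene. Friction and masses are not known exactly. Their poses are not given: they have to be found in the camera images.
- pot_white: Brittle clay saucepan, white with blue band and handle end, on the blue ring at the start. Body 110 mm across, 70 mm high, mouth 98 mm, 0.45 kg. Stick handle along the body's -x to 123 mm from the axis, 22 mm wide, 18 mm high, its middle 45 mm up. Origin: centre of the underside; z up. Cracks if the fingers press it with over 90 N, both sides together (45 N a side).
- pot_white_handle (a point): Grip point of the white pot's handle: on the handle's middle line, 95 mm from the pot's axis, 45 mm above the pot's underside; axes as the pot's.
- lid_white: Brittle clay lid, cream white with a blue knob, on the cork pad at the start. Disc 114 mm across, 8 mm thick; below it a tapered boss 10 mm deep (88 to 76 mm across) that drops loosely into the mouth, disc on the rim; knob 30 mm across, top 36 mm above the disc. 0.16 kg. Origin: centre of the boss's underside (60 mm above the pot's underside when seated); z up. Finger force limit as for the pots.
- lid_white_knob (a point): On the knob's axis, 40 mm above the lid's origin (14 mm below the knob's top): a height to grip.
- pot_red: Brittle clay saucepan, plain red-brown terracotta, lid on, on the yellow ring at the start. Body 110 mm across, 70 mm high, mouth 98 mm, 0.45 kg. Stick handle along the body's -x to 123 mm from the axis, 22 mm wide, 18 mm high, its middle 45 mm up. Origin: centre of the underside; z up. Cracks if the fingers press it with over 90 N, both sides together (45 N a side).
- pot_red_handle (a point): Grip point of the red-brown pot's handle, placed as on the white pot.
- lid_red: Brittle clay lid, plain red-brown, on its pot at the start. Disc 114 mm across, 8 mm thick; below it a tapered boss 10 mm deep (88 to 76 mm across) that drops loosely into the mouth, disc on the rim; knob 30 mm across, top 36 mm above the disc. 0.16 kg. Origin: centre of the boss's underside (60 mm above the pot's underside when seated); z up. Finger force limit as for the pots.
- lid_red_knob (a point): On the red-brown lid's knob, placed as on the white lid.
- mark_paint: Painting place: flat ring painted on the table, blue, 156 mm outer diameter, pale inside (124 mm across); origin at its centre. Always the middle one of the three rings.
- mark_dry: Drying place: the same ring in green, empty at the start; to the left or the right. (The yellow ring on the other side is the waiting place.)
- lid_pad: Round cork pad for the lid of the pot being painted, 150 mm across, 6 mm thick, fixed; origin at the centre of its underside. It lies beyond the rings, left or right.
- palette: Bystander, leave alone: round white plastic paint palette, 150 mm across, 10 mm high, lying flat; origin at the centre of the underside.
- tub: Bystander, leave alone: white plastic tub with a lid, 82 mm across, 65 mm high; origin at the centre of the underside.
- dish: Bystander, leave alone: white clay bowl, 116 mm across, 35 mm high; origin at the centre of the underside.
- bottle_blue: Bystander, leave alone: blue plastic bottle, 52 mm across, 110 mm high; origin at the centre of the underside.
- bottle_green: Bystander, leave alone: green plastic bottle, 52 mm across, 110 mm high; origin at the centre of the underside.
Things that resemble listed ones, but are neither listed nor needed, are in the scene too. What is shaped like the lid_red but black or purple is not meant.

How it is judged:
On the way, in this order (a step that is already met when the one before it is completed fails the run):
1. the white pot has been slid into the green ring (horizontal distance between pot_white and mark_dry below 0.022 m and height (world z) of pot_white below 0.004 m and angle between pot_white's own z axis and vertical below 0.06 rad and linear speed of pot_white below 0.02 m/s), for 0.2 s.
2. its lid is seated on it and let go (all of step 1 and horizontal distance between lid_white and pot_white below 0.01 m and z of lid_white in the frame of pot_white between 0.056 and 0.0635 m and angle between lid_white's own z axis and vertical below 0.06 rad and linear speed of lid_white below 0.02 m/s and contact force between the fingers and lid_white below 0.1 N), for 0.2 s.
3. the red-brown pot, its lid on, has been slid into the blue ring (horizontal distance between pot_red and mark_paint below 0.022 m and height (world z) of pot_red below 0.004 m and angle between each of pot_red, lid_red's own z axis and vertical below 0.06 rad and linear speed of each of pot_red, lid_red below 0.02 m/s and horizontal distance between lid_red and pot_red below 0.01 m and z of lid_red in the frame of pot_red between 0.056 and 0.0635 m), for 0.2 s.
4. the red-brown lid lies knob up on the cork pad, let go (horizontal distance between lid_red and lid_pad below 0.025 m and height (world z) of lid_red below 0.01 m and angle between lid_red's own z axis and vertical below 0.08 rad and linear speed of lid_red below 0.02 m/s and contact force between the fingers and lid_red below 0.1 N), for 0.2 s.
At the end, for the whole second after the job is handed in: White pot upright within 22 mm of the green ring's centre, its lid seated level within 10 mm of its axis; red-brown pot upright within 22 mm of the blue ring's centre, its lid level, knob up, on the cork pad within 25 mm of its centre; all on the table, at rest, let go (all of step 2 and all of step 4 and horizontal distance between pot_red and mark_paint below 0.022 m and height (world z) of pot_red below 0.004 m and angle between pot_red's own z axis and vertical below 0.06 rad and linear speed of pot_red below 0.02 m/s and contact force between the fingers and pot_white below 0.1 N and contact force between the fingers and pot_red below 0.1 N); the robot touches nothing.
It fails at once if a pot is lifted off the table by more than 8 mm or tipped by more than 9 degrees (height (world z) of any of pot_white, pot_red above 0.008 m or angle between any of pot_white, pot_red's own z axis and vertical above 0.157 rad).
It fails at once if a pot or a lid is squeezed or pressed by the fingers with more than 90 N on both sides together (contact force between the fingers and pot_white above 90 N or contact force between the fingers and pot_red above 90 N or contact force between the fingers and lid_white above 90 N or contact force between the fingers and lid_red above 90 N).
It fails at once if a lid is dropped or pushed down hard (over 40 N) on its pot or the cork pad (contact force between lid_white and pot_white above 40 N or contact force between lid_red and pot_red above 40 N or contact force between any of lid_red, lid_white and lid_pad above 40 N).
It fails at once if a lid is let fall (it drops faster than 0.45 m/s out of the fingers, a fall of about 10 mm) ((linear speed of lid_white above 0.45 m/s and contact force between the fingers and lid_white below 0.1 N) or (linear speed of lid_red above 0.45 m/s and contact force between the fingers and lid_red below 0.1 N)).
It fails at once if a bystander (palette, tub, dish, bottles) is moved by more than 30 mm (distance of any of palette, tub, dish, bottle_blue, bottle_green from where it was at the start of the episode above 0.03 m).
It also fails if it takes over 72 s, if anything falls off the work surface, if the arm or the gripper's body presses on something with over 40 N, if the wrist force passes 120 N, or if a joint passes its speed limit or range.

ROBOT

A 7-joint arm with a two-finger parallel gripper is mounted at the origin on the work surface. World frame = base frame: x ahead of the robot, y to its left, z up, the work surface at z = 0. Lengths are in m, angles in rad, forces in N, time in s.
With the tool pointing down it reaches from about 0.375 to 0.925 m from the base axis. Payload 3.1 kg.
Tool frame: the origin (TCP) lies between the finger pads; the fingertips stand 22 mm ahead of it and the grasp point (between the pads) lies 3 mm ahead of it; z points along the fingers, y is the line along which they close (so a half turn about z gives the same grasp; the last joint's range is limited). The gripper opens to 85 mm and grips with 20 to 120 N. Pads are 22 mm wide; open, the fingers measure 114 mm over their backs; the gripper's body (76 mm by 85 mm) begins 54 mm behind the grasp point. The pads swing forward as they close: fully open they stand 13 mm farther back than shut.
Start: joints at [-1.394, 0.383, 0.044, 1.598, -0.018, 1.161, -0.05], TCP at [0.176, 0.626, 0.253] pointing down, gripper open.
Joint ranges: [-2.61, 2.61], [-0.41, 2.15], [-1.48, 1.57], [0, 2.5], [-1.57, 4.71], [0.05, 1.97], [-2.85, 2.85]. Speed limits (rad/s): [2.79, 2.79, 3.14, 3.14, 3.14, 3.14, 3.14].

INTERFACE

Orientations are given as a rotation vector (axis times angle).
In Python, from cell import readout, viewer, env, finder gives the robot as it stands.
- The arm moves only by the tool move_arm, never from a script. Its argument "plan" is a list of rows, each a list of 5 numbers: the shift along the tool's x, y, z in cm, then the turn about the tool's z in degrees, then the opening in per cent of the stroke, from 0 (shut) to 100 (fully open). A call has 1 to 10 rows; each row shifts and turns the commanded pose from where the row before left it, along the tool's axes as they then stand; what a row does not reach is not made up. A row lasts 1/10 s, in which the tool goes at most 50 mm and 8.59 degrees, less where a joint would pass 70% of its speed; a pose out of reach is approached as far as the arm can. A call is refused whole if a number of a shift passes 5 or a number of a turn 8.59, either way. A call with a gripper value outside its range is refused whole. The fingers move at their own pace and stop on an object; "grip_force" is the grip in N (left out, the last holds). Time passes only in rows, so rows that do not move let the fingers close. It gives the time, the measured TCP pose, the force, the opening and the grip force at its end, in the units of the state.
- readout.observe(): the state, without advancing time (a new reading comes with each control period).
- viewer.read_camera(name): name is "scene" or "top" or "wrist"; returns the picture (480x640x3 uint8, blue, green, red); there is no depth.
- viewer.calibration(name): a dict with "intrinsics" (3x3 intrinsics, pixels), "eye" and "orientation" of the camera in the world; the wrist camera has in their place "mount" (4x4, takes a point from camera to tool coordinates, whose origin is the TCP and whose axes are the flange's). Camera axes: x right, y up, looking along -z (the intrinsics and any distortion apply to the point x, -y, -z); pixel columns grow to the right and rows downward; lengths in m; the calibration is good to about 2 mm. A picture is of the moment at which its call begins: read the wrist's pose just before it. calibration takes no time and is no camera call.
- env.finish_job(): hands the job in; it is judged then, once.
Trained networks look in the newest picture that a camera, given by its name, has taken for a name from the list of things; names that differ only in an ending like _2 or _b are one class to them, and where a whole thing is asked for, a point or a joint stands for the part that bears it (a point fixed in the world has none). Each returns a list of dicts, best first, with "conf" (0 to 1); they miss things now and then, are a little off and sometimes report something else, mostly with a low value. They report only what shows in the picture. A call takes as long as a camera call. They do not tell look-alikes from the thing itself.
- finder.boxes_of(camera, name): "point" ([x, y, z] in m, in world coordinates, good to about 4 mm: the middle of the surface that is visible of it).
The state is a dict: "time": time; "joint_positions": joint angles; "dq": joint speeds; "effort": joint torques, N m; "position": TCP position; "eef_rot": TCP orientation; "force": force on the tool from outside, world axes, zero at the start; "moment": the same for the moment, N m; "opening": finger opening in m; "finger_force": force on a finger pad.
Only numpy, scipy, OpenCV 4.12 (cv2) and the standard library are available. Lean on these libraries where they do the work, as an engineer would, in place of code of your own. Each camera call takes 0.05 s, during which the arm holds its last target. There are 200 camera calls.

## Working session

There is one attempt and no reset: what is moved stays moved. The work goes in short steps, Python scripts to look and compute and a tool call to move; the robot and the scene stay as the last step left them, time stands still between calls to the robot, and variables do not carry over. Pictures are saved under pics/ and viewed, at most 10 in all, crops included, and the job is handed in when it is done.

Besides the shell and the picture viewer there is one more tool, called after "Call:" by a JSON object that holds its "name" and its "arguments". move_arm: Moves the arm, as the interface text tells. Its arguments: {"type":"object","properties":{"plan":{"type":"array"},"grip_force":{"type":"number"}},"required":["plan"]}

```bash
ls; mkdir -p pics; python3 - <<'E'
from cell import readout, viewer, env, finder
import cv2, numpy as np
s=readout.observe(); print(s['time'],s['position'],s['eef_rot'],s['opening'])
for c in ['scene','top']:
    im=viewer.read_camera(c); cv2.imwrite(f'pics/{c}0.png',im)
    for n in ['pot_white','pot_white_handle','lid_white','lid_white_knob','pot_red','pot_red_handle','lid_red','lid_red_knob','mark_paint','mark_dry','lid_pad']:
        print(c,n,[(np.round(d['point'],3).tolist(),round(d['conf'],2)) for d in finder.boxes_of(c,n)[:4]])
for c in ['scene','top','wrist']: print(c,viewer.calibration(c))
E
```

```text
pics
0.0 [0.17615849 0.6247693  0.25187647] [-0.43015315 -3.11180203  0.00404406] 0.0853154292544523
scene pot_white [([0.543, 0.012, 0.039], 0.94)]
scene pot_white_handle [([0.544, 0.016, 0.038], 0.96), ([0.689, 0.162, 0.006], 0.52)]
scene lid_white [([0.704, -0.151, 0.023], 0.83), ([0.737, -0.006, 0.068], 0.74)]
scene lid_white_knob [([0.698, -0.149, 0.022], 0.8)]
scene pot_red [([0.508, -0.34, 0.046], 0.74), ([0.481, -0.312, 0.078], 0.41)]
scene pot_red_handle [([0.509, -0.343, 0.047], 0.92), ([0.48, -0.322, 0.08], 0.43)]
scene lid_red [([0.284, -0.277, 0.019], 0.98), ([0.454, -0.507, 0.017], 0.87), ([0.483, -0.313, 0.074], 0.57)]
scene lid_red_knob [([0.481, -0.32, 0.08], 0.78), ([0.284, -0.278, 0.018], 0.74), ([0.544, 0.013, 0.039], 0.67), ([0.454, -0.505, 0.015], 0.66)]
scene mark_paint [([0.588, -0.03, -0.002], 0.66)]
scene mark_dry [([0.444, 0.269, 0.003], 0.86)]
scene lid_pad [([0.703, -0.179, 0.009], 0.92)]
top pot_white [([0.554, 0.008, 0.013], 0.94)]
top pot_white_handle [([0.55, 0.008, 0.008], 0.96)]
top lid_white []
top lid_white_knob [([0.468, -0.314, 0.076], 0.66), ([
[... 1073 characters left out ...]
],
       [  0.        ,   0.        ,   1.        ]]), 'eye': array([ 0.27749847, -0.04104966,  1.28566341]), 'orientation': array([ 0.16144187, -0.15163198, -1.48761911])}
wrist {'intrinsics': array([[348.75276001,   0.        , 318.32043158],
       [  0.        , 348.75276001, 241.88096336],
       [  0.        ,   0.        ,   1.        ]]), 'mount': array([[-1.03579408e-04,  9.55106404e-01,  2.96262967e-01,
         7.61204080e-02],
       [ 9.99999572e-01, -1.73335682e-04,  9.08427355e-04,
         1.81313133e-04],
       [ 9.18997728e-04,  2.96262934e-01, -9.55105978e-01,
        -1.20435203e-01],
       [ 0.00000000e+00,  0.00000000e+00,  0.00000000e+00,
         1.00000000e+00]])}
```

View pics/scene0.png

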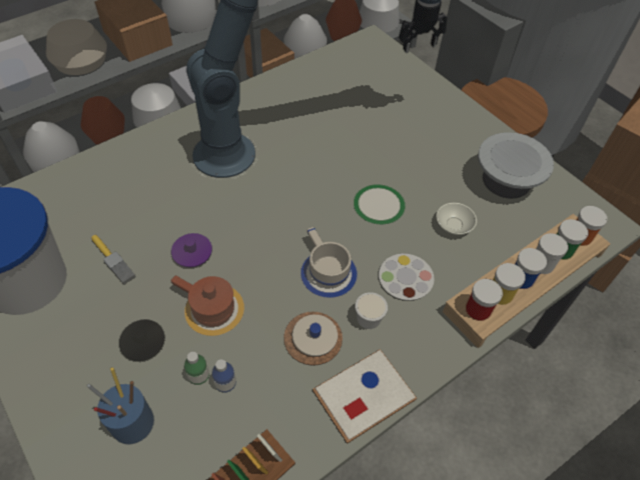

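View pics/top0.png

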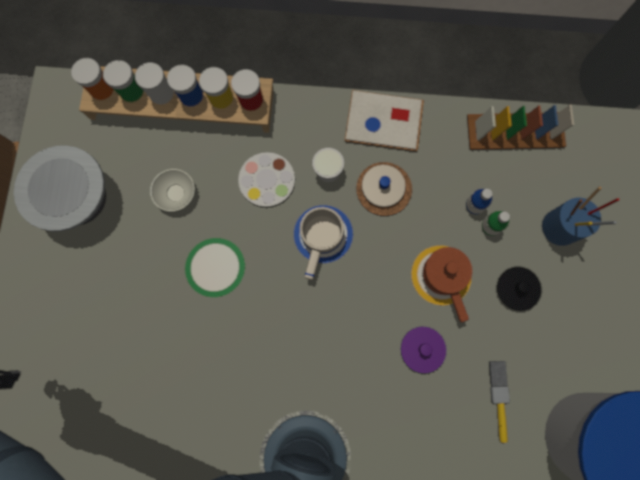

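The pictures show the three rings in the top view: green (215,267), blue (323,233) with the white pot, handle end (311,275), and yellow (441,275) with the red pot, handle end (461,318). The cork pad with the white lid is at (384,188). The purple (424,350) and black (519,289) lids are look-alikes.

```bash
cat > h.py <<'E'
from cell import readout, viewer, env, finder
import cv2, numpy as np
from scipy.spatial.transform import Rotation as R
from scipy.optimize import least_squares
def cam(c,s=None):
    k=viewer.calibration(c)
    if c!='wrist': return k['intrinsics'],np.array(k['eye']),R.from_rotvec(k['orientation']).as_matrix()
    T=np.array(k['mount']);Rt=R.from_rotvec(s['eef_rot']).as_matrix()
    return k['intrinsics'],np.array(s['position'])+Rt@T[:3,3],Rt@T[:3,:3]
def ray(C,uv,z):
    K,e,M=C; uv=np.atleast_2d(uv).astype(float)
    d=np.c_[(uv[:,0]-K[0,2])/K[0,0],-(uv[:,1]-K[1,2])/K[1,1],-np.ones(len(uv))]@M.T
    return e+d*((z-e[2])/d[:,2])[:,None]
def pix(C,p):
    K,e,M=C; q=(np.atleast_2d(p)-e)@M
    return np.c_[K[0,2]-K[0,0]*q[:,0]/q[:,2],K[1,2]+K[1,1]*q[:,1]/q[:,2]]
def circ(P,r,c0):
    f=lambda c:np.hypot(P[:,0]-c[0],P[:,1]-c[1])-r
    return least_squares(f,c0,loss='soft_l1',f_scale=.002).x
def state():
    s=readout.observe();Rt=R.from_rotvec(s['eef_rot']).as_matrix()
    print('t',round(s['time'],2),'pos',np.round(s['position'],4),'x',np.round(Rt[:,0],3),'y',np.round(Rt[:,1],3),'op',round(s['opening'],4)); return s,Rt
E
python3 - <<'E'
from h import *
s,Rt=state()
im=cv2.imread('pics/top0.png');C=cam('top');hsv=cv2.cvtColor(im,cv2.COLOR_BGR2HSV)
def ring(px,lo,hi):
    m=cv2.inRange(hsv,lo,hi);v,u=np.nonzero(m);k=np.hypot(u-px[0],v-px[1])<40
    P=ray(C,np.c_[u,v][k],0)[:,:2];c=P.mean(0)
    for _ in range(3): c=circ(P,.070,c)
    r=np.hypot(*(P-c).T);print(px,len(P),c,np.percentile(r,[5,50,95]));return c
for px in [(215,267),(323,233),(441,275)]:
    print(hsv[px[1],px[0]])
ring((215,267),(45,100,30),(80,255,255));ring((323,233),(100,140,60),(125,255,255));ring((441,275),(15,140,60),(28,255,255))
Cs=cam('scene')
for n,px,z in [('pad',(384,188),.006),('lidknob',(385,184),.06),('wpot rim',(324,231),.07),('w handle end',(311,275),.045),('r knob',(451,269),.114),('r disc',(448,270),.078),('r handle end',(461,317),.045),('palette',(267,179),.01)]:
    print(n,ray(C,px,z)[0])
E
```

```text
t 1.2 pos [0.1763 0.6256 0.2533] x [-0.963  0.271 -0.   ] y [ 0.271  0.963 -0.   ] op 0.0855
[ 23  25 173]
[ 20  42 172]
[  9 161 114]
(215, 267) 657 [0.44363602 0.27546432] [0.06601504 0.07076653 0.07498601]
(323, 233) 286 [0.55373229 0.00292665] [0.06658733 0.07073895 0.07358902]
(441, 275) 578 [ 0.46889031 -0.31037763] [0.06437242 0.07093742 0.07627236]
pad [ 0.68828924 -0.14968779  0.006     ]
lidknob [ 0.68179785 -0.14704664  0.06      ]
wpot rim [ 0.54482883 -0.00185497  0.07      ]
w handle end [0.43586951 0.02218477 0.045     ]
r knob [ 0.46692271 -0.30952116  0.114     ]
r disc [ 0.46972183 -0.31056808  0.078     ]
r handle end [ 0.36121788 -0.35335671  0.045     ]
palette [0.68766419 0.1629736  0.01      ]
```

Call:
{"name": "move_arm", "arguments": {"plan": [[-3.1,-3.65,0.3,0,100],[-3.1,-3.65,0.3,0,100],[-3.1,-3.65,0.3,0,100],[-3.1,-3.65,0.3,0,100],[-3.1,-3.65,0.3,0,100],[-3.1,-3.65,0.3,0,100],[-3.1,-3.65,0.3,0,100],[-3.1,-3.65,0.3,0,100],[-3.1,-3.65,0.3,0,100],[-3.1,-3.65,0.3,0,100]], "grip_force": 25}}

```text
time: 2.2
position: [0.3764, 0.1885, 0.2236]
eef_rot: [0.43, 3.111, 0.002]
force: [1.5, 1.1, -0.0]
opening: 0.0857
finger_force: 0.0
```

Call:
{"name": "move_arm", "arguments": {"plan": [[-3.1,-3.65,0.3,0,100],[-3.1,-3.65,0.3,0,100],[-3.1,-3.65,0.3,0,100],[-3.1,-3.65,0.3,0,100],[0,0,0,-4.5,100],[0,0,0,0,100],[0,0,0,0,100]]}}

```text
time: 2.9
position: [0.4552, 0.0167, 0.2113]
eef_rot: [-0.309, -3.126, -0.001]
force: [0.1, -0.0, -0.2]
opening: 0.0853
finger_force: 0.0
```

```bash
python3 - <<'E'
from h import *
s,Rt=state(); im=viewer.read_camera('wrist');cv2.imwrite('pics/w1.png',im)
C=cam('wrist',s)
for n in ['pot_white','pot_white_handle']: print(n,[(np.round(d['point'],3).tolist(),round(d['conf'],2)) for d in finder.boxes_of('wrist',n)[:4]])
print(pix(C,[[.547,0,.07],[.454,.018,.054],[.5537,.003,0]]))
E
```

```text
t 2.9 pos [0.4552 0.0167 0.2113] x [-0.981  0.195  0.   ] y [0.195 0.981 0.   ] op 0.0853
pot_white [([0.563, 0.01, 0.05], 0.93)]
pot_white_handle [([0.565, 0.012, 0.045], 0.87)]
[[320.06345932 339.83898423]
 [319.49544626 228.62529424]
 [323.78958197 307.42225873]]
```

View pics/w1.png

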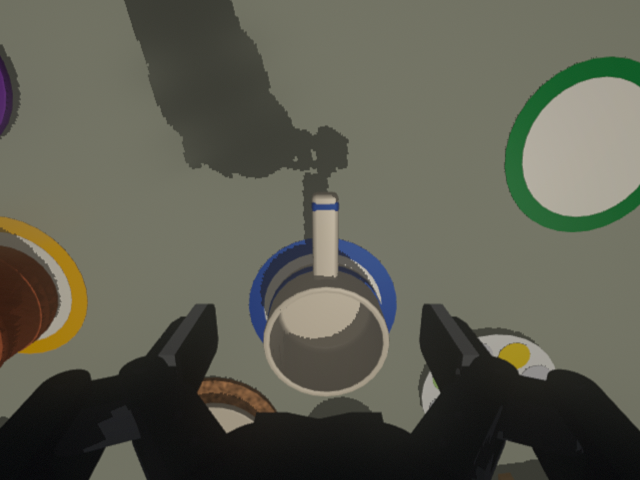

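The handle (tip at 325,195) points straight up in the picture, the pot rim is centred at about (327,342), and the blue ring surrounds it.

```bash
python3 - <<'E'
from h import *
s,Rt=state();C=cam('wrist',s)
im=cv2.imread('pics/w1.png')
a=ray(C,(327,342),.07)[0];b=ray(C,(325,195),.054)[0];print('rim',a,'tip',b,np.hypot(*(a-b)[:2]))
d=(b-a)[:2];d/=np.linalg.norm(d);g=np.r_[(a[:2]+b[:2]-d*.123)/2+d*.095,.048]
print('handle ang',np.degrees(np.arctan2(d[1],d[0])),'toolx',np.degrees(np.arctan2(Rt[1,0],Rt[0,0])))
print('grip',g,'tool shift cm',Rt.T@(g-s['position'])*100)
e=cv2.cvtColor(im,cv2.COLOR_BGR2HSV)
v,u=np.nonzero(cv2.inRange(e,(50,140,40),(75,255,255)));P=ray(C,np.c_[u,v],0)[:,:2];print('green',circ(P,.070,P.mean(0)))
v,u=np.nonzero(cv2.inRange(e,(105,150,60),(125,255,255)));k=v>235;P=ray(C,np.c_[u,v][k],0)[:,:2]
for _ in range(2):
  c=circ(P,.070,[.55,0]);P=P[abs(np.hypot(*(P-c).T)-.07)<.01]
print('blue',c,len(P))
E
```

```text
t 3.05 pos [0.4551 0.0175 0.2112] x [-0.981  0.193  0.   ] y [0.193 0.981 0.   ] op 0.0858
rim [0.55016265 0.00641627 0.07      ] tip [0.42739269 0.02837415 0.054     ] 0.12471812093741982
handle ang 169.8596469997033 toolx 168.87965667720513
grip [0.45580096 0.02329323 0.048     ] tool shift cm [ 0.04150532  0.57962163 16.32515239]
green [0.44291042 0.27422434]
blue [0.54880696 0.00211194] 1371
```

Call:
{"name": "move_arm", "arguments": {"plan": [[0,0.55,4,-1,100],[0,0,4,0,100],[0,0,4,0,100],[0,0,3,0,100],[0,0,1.2,0,100],[0,0,0,0,100],[0,0,0,0,20],[0,0,0,0,10],[0,0,0,0,0],[0,0,0,0,0]], "grip_force": 25}}

```text
time: 4.05
position: [0.4575, 0.0217, 0.0503]
eef_rot: [0.28, 3.127, 0.002]
force: [-0.2, 1.0, -0.5]
opening: 0.0282
finger_force: 0.0
```

Call:
{"name": "move_arm", "arguments": {"plan": [[0,0,0,0,0],[0,0,0,0,0],[0,0,0,0,0]]}}

```text
time: 4.35
position: [0.4572, 0.0216, 0.0501]
eef_rot: [0.281, 3.128, 0.002]
force: [-1.8, 0.5, 6.3]
opening: 0.0218
finger_force: 30.6
```

```bash
python3 - <<'E'
from h import *
s,Rt=state();print(s['force'],s['finger_force'])
im=viewer.read_camera('wrist');cv2.imwrite('pics/w2.png',im)
p=np.array(s['position'])+.003*Rt[:,2]
t=np.array([.443,.2745,0])
pot=p-Rt[:,0]*.095
print('pot est',pot,'shift tool cm',Rt.T@(t-pot)*100)
E
```

```text
t 4.35 pos [0.4572 0.0216 0.0501] x [-0.984  0.178 -0.001] y [0.178 0.984 0.001] op 0.0218
[-1.80393281  0.51854107  6.29253998] 30.62912106513977
pot est [0.55064891 0.00472468 0.04718993] shift tool cm [15.39975372 24.62502486  4.73230741]
```

View pics/w2.png

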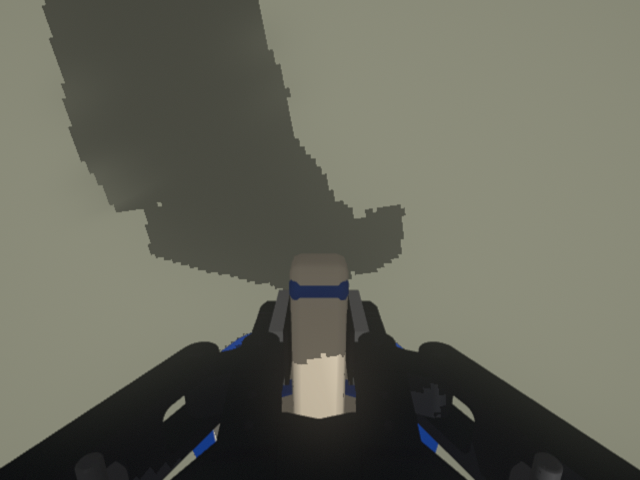

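The fingers hold the handle squarely (blue mark at 320,290), just outside the pads.

Call:
{"name": "move_arm", "arguments": {"plan": [[0.3,0.5,0,0,0],[0.6,1.0,0,0,0],[0.8,1.28,0,0,0],[0.8,1.28,0,0,0],[0.8,1.28,0,0,0],[0.8,1.28,0,0,0],[0.8,1.28,0,0,0],[0.8,1.28,0,0,0],[0.8,1.28,0,0,0],[0.8,1.28,0,0,0]]}}

```text
time: 5.4
position: [0.4066, 0.1499, 0.0498]
eef_rot: [0.282, 3.126, -0.0]
force: [2.2, -4.0, 4.7]
opening: 0.0217
finger_force: 30.5
```

Call:
{"name": "move_arm", "arguments": {"plan": [[0.8,1.28,0,0,0],[0.8,1.28,0,0,0],[0.8,1.28,0,0,0],[0.8,1.28,0,0,0],[0.8,1.28,0,0,0],[0.8,1.28,0,0,0],[0.8,1.28,0,0,0],[0.8,1.28,0,0,0],[0.6,1.0,0,0,0],[0.3,0.5,0,0,0]]}}

```text
time: 6.4
position: [0.3548, 0.2787, 0.0497]
eef_rot: [0.28, 3.128, -0.001]
force: [1.8, -4.4, 6.3]
opening: 0.0211
finger_force: 30.7
```

Call:
{"name": "move_arm", "arguments": {"plan": [[0.6,0.95,0,0,0],[0.2,0.3,0,0,0],[0,0,0,0,0],[0,0,0,0,0]]}}

```text
time: 6.8
position: [0.3491, 0.2926, 0.0497]
eef_rot: [0.28, 3.128, 0.001]
force: [1.2, -2.5, 5.6]
opening: 0.0216
finger_force: 30.6
```

```bash
python3 - <<'E'
from h import *
s,Rt=state();print(s['force'],s['finger_force'])
p=np.array(s['position'])+.003*Rt[:,2]
pot=p-Rt[:,0]*.095
im=viewer.read_camera('top');cv2.imwrite('pics/t2.png',im)
C=cam('top');print('pot est',pot,'rem',Rt.T@(np.array([.443,.2745,0])-pot)*100,'rim px',pix(C,[[.443,.2745,.07]]))
crop=cv2.resize(im[190:340,140:340],(800,600),interpolation=cv2.INTER_CUBIC);cv2.imwrite('pics/t2c.png',crop)
E
```

```text
t 6.8 pos [0.3491 0.2926 0.0497] x [-0.984  0.178 -0.001] y [0.178 0.984 0.   ] op 0.0216
[ 1.17719268 -2.51039714  5.60225049] 30.636804699897766
pot est [0.44254171 0.27572771 0.04678723] rem [-0.0641576  -0.11486084  4.67870825] rim px [[208.36017818 262.84831785]]
```

View pics/t2c.png

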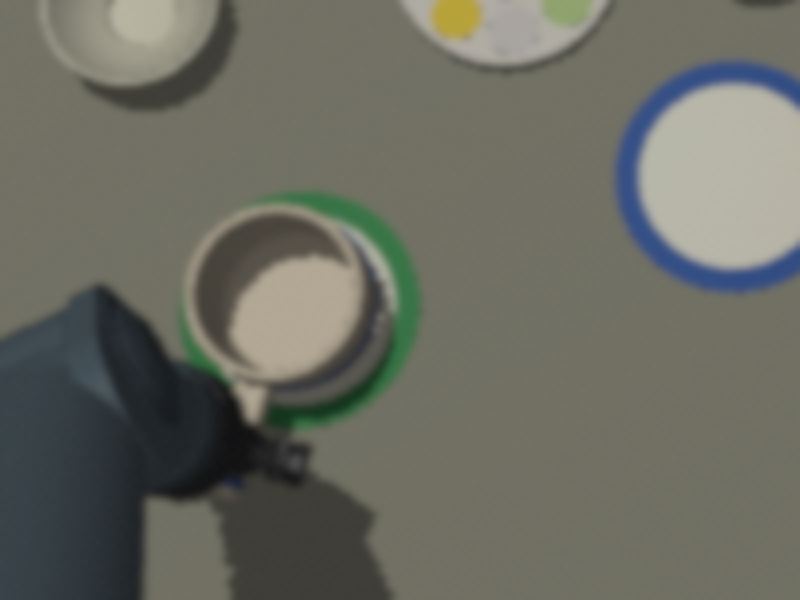

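Pot rim is centred at about (277,294) in the crop (top view 209,263), within 2 mm of the ring centre's projection. I'll release and go to the lid.

Call:
{"name": "move_arm", "arguments": {"plan": [[0,0,0,0,30],[0,0,0,0,60],[0,0,0,0,100],[0,0,0,0,100],[0,0,-3,0,100],[0,0,-5,0,100],[0,0,-5,0,100],[0,0,-4,0,100],[-3.4,-3.1,0,0,100],[-3.4,-3.1,0,0,100]]}}

```text
time: 7.85
position: [0.4057, 0.2206, 0.2213]
eef_rot: [0.271, 3.127, 0.007]
force: [0.4, -0.4, -1.1]
opening: 0.0853
finger_force: 0.0
```

Call:
{"name": "move_arm", "arguments": {"plan": [[-3.4,-3.1,0,0,100],[-3.4,-3.1,0,0,100],[-3.4,-3.1,0,0,100],[-3.4,-3.1,0,0,100],[-3.4,-3.1,0,0,100],[-3.4,-3.1,0,0,100],[-3.4,-3.1,0,0,100],[-3.4,-3.1,0,0,100],[-3.4,-3.1,0,0,100],[-3.4,-3.1,0,0,100]]}}

```text
time: 8.85
position: [0.6851, -0.1472, 0.2183]
eef_rot: [-0.279, -3.128, -0.001]
force: [0.6, 0.8, -0.8]
opening: 0.0855
finger_force: 0.0
```

Call:
{"name": "move_arm", "arguments": {"plan": [[0,0,0,0,100],[0,0,0,0,100]]}}

```text
time: 9.05
position: [0.6837, -0.1483, 0.2182]
eef_rot: [-0.285, -3.127, 0.001]
force: [-0.2, 0.9, 0.3]
opening: 0.0854
finger_force: 0.0
```

```bash
python3 - <<'E'
from h import *
s,Rt=state(); im=viewer.read_camera('wrist');cv2.imwrite('pics/w3.png',im)
for n in ['lid_white_knob','lid_pad']: print(n,[(np.round(d['point'],3).tolist(),round(d['conf'],2)) for d in finder.boxes_of('wrist',n)[:4]])
C=cam('top');im=viewer.read_camera('top');e=cv2.cvtColor(im,cv2.COLOR_BGR2HSV)
v,u=np.nonzero(cv2.inRange(e,(100,140,60),(125,255,255)));k=np.hypot(u-323,v-233)<40;P=ray(C,np.c_[u,v][k],0)[:,:2];print('blue',circ(P,.070,P.mean(0)),len(P))
E
```

```text
t 9.05 pos [ 0.6837 -0.1483  0.2182] x [-0.984  0.181  0.002] y [ 0.181  0.984 -0.001] op 0.0854
lid_white_knob [([0.684, -0.142, 0.029], 0.66)]
lid_pad [([0.658, -0.159, 0.006], 0.72), ([0.684, -0.143, 0.025], 0.22)]
blue [0.55309674 0.00352285] 96
```

View pics/w3.png

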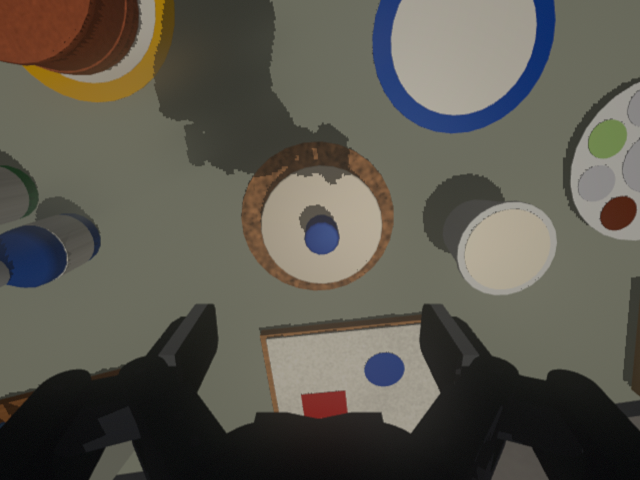

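The cork pad is centred at about (318,216), the lid disc at (321,225) and the blue knob at (322,237). The tub is at (508,248), to the right of the lid.

```bash
python3 - <<'E'
from h import *
s,Rt=state();C=cam('wrist',s)
for n,p,z in [('pad',(318,216),.006),('disc',(321,225),.024),('knob',(322,237),.06),('tub',(508,248),.065)]:
    q=ray(C,p,z)[0];print(n,q,Rt.T@(q-s['position'])*100)
im=cv2.imread('pics/w3.png');e=cv2.cvtColor(im,cv2.COLOR_BGR2HSV)
v,u=np.nonzero(cv2.inRange(e,(105,150,60),(125,255,255)));k=(u>365)&(v<140);P=ray(C,np.c_[u,v][k],0)[:,:2];print('blue',circ(P,.070,P.mean(0)))
E
```

```text
t 9.25 pos [ 0.6841 -0.1437  0.2191] x [-0.985  0.175  0.001] y [0.175 0.985 0.002] op 0.0856
pad [ 0.6847043  -0.14377391  0.006     ] [-0.07931124 -0.03967919 21.30530095]
disc [ 0.68958429 -0.14180273  0.024     ] [-0.52374925  0.24322743 19.50545729]
knob [ 0.69075158 -0.1414666   0.06      ] [-0.62966307  0.30370624 15.90547396]
tub [0.72568617 0.00890705 0.065     ] [-1.43914385 15.72121744 15.43462076]
blue [0.55389087 0.0063192 ]
```

Call:
{"name": "move_arm", "arguments": {"plan": [[-0.3,0.15,4,0,100],[-0.3,0.12,4,0,100],[0,0,4,0,100],[0,0,3,0,100],[0,0,1.3,0,100],[0,0,0.45,0,100],[0,0,0,0,40],[0,0,0,0,20],[0,0,0,0,10],[0,0,0,0,0]], "grip_force": 25}}

```text
time: 10.25
position: [0.6918, -0.1455, 0.0537]
eef_rot: [0.28, 3.126, -0.001]
force: [-1.8, 1.4, 5.8]
opening: 0.0293
finger_force: 24.1
```

Call:
{"name": "move_arm", "arguments": {"plan": [[0,0,0,0,0],[0,0,0,0,0],[0,0,0,0,0]]}}

```text
time: 10.55
position: [0.6919, -0.1454, 0.0537]
eef_rot: [0.28, 3.126, -0.0]
force: [-0.5, -0.5, 6.2]
opening: 0.0292
finger_force: 25.3
```

Call:
{"name": "move_arm", "arguments": {"plan": [[0,0,-0.5,0,0],[0,0,-1.5,0,0],[0,0,-3,0,0],[0,0,-4,0,0],[0,0,-3,0,0],[0.5,0.58,-1,0,0],[1.5,1.75,0,0,0],[2.5,2.88,0,0,0],[2.5,2.88,0,0,0],[2.5,2.88,0,0,0]]}}

```text
time: 11.55
position: [0.6143, -0.0181, 0.1803]
eef_rot: [-0.28, -3.126, -0.001]
force: [0.7, 0.2, -2.1]
opening: 0.0291
finger_force: 25.0
```

Call:
{"name": "move_arm", "arguments": {"plan": [[2.5,2.88,0,0,0],[2.5,2.88,0,0,0],[2.5,2.88,0,0,0],[2.5,2.88,0,0,0],[2.5,2.88,0,0,0],[2.5,2.88,0,0,0],[2.5,2.88,0,0,0],[1.5,1.75,0,0,0],[1.0,1.17,0,0,0],[0.5,0.58,0,0,0]]}}

```text
time: 12.55
position: [0.4543, 0.2511, 0.1807]
eef_rot: [-0.274, -3.127, 0.001]
force: [0.7, 0.6, -1.3]
opening: 0.0292
finger_force: 25.0
```

```bash
python3 - <<'E'
from h import *
s,Rt=state();print(s['finger_force'])
t=np.array([.4427,.275,0]);print(Rt.T@(t-s['position'])*100)
im=viewer.read_camera('wrist');cv2.imwrite('pics/w4.png',im)
im2=viewer.read_camera('top');cv2.imwrite('pics/t4.png',im2)
cv2.imwrite('pics/c4.png',np.hstack([cv2.resize(im,(400,300)),cv2.resize(im2[190:340,140:340],(400,300))]))
E
```

```text
t 12.55 pos [0.4543 0.2511 0.1807] x [-0.985  0.174  0.003] y [ 0.174  0.985 -0.001] op 0.0292
24.979586005210876
[ 1.5073329   2.16810714 18.07090589]
```

View pics/c4.png

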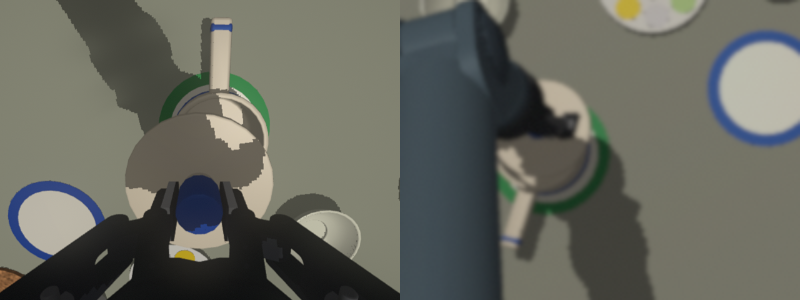

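The left view shows the lid held level above the pot, with the pot's handle tip at full-scale (352,32). The lid is still about 2.5 cm short of the pot.

Call:
{"name": "move_arm", "arguments": {"plan": [[0.8,1.1,0,0,0],[0.7,1.05,0,0,0],[0,0,0,0,0],[0,0,0,0,0]]}}

```text
time: 13.05
position: [0.4461, 0.2733, 0.1817]
eef_rot: [0.279, 3.129, -0.001]
force: [0.6, -0.0, -2.2]
opening: 0.0296
finger_force: 25.0
```

```bash
python3 - <<'E'
from h import *
s,Rt=state();C=cam('wrist',s)
t=np.array([.4427,.275,0]);print(Rt.T@(t-s['position'])*100)
im=viewer.read_camera('wrist');cv2.imwrite('pics/w5.png',im)
tip=t+.123*np.array([-.984,.178,0])+[0,0,.054]
print('pred tip',pix(C,tip), 'lid ctr', pix(C,np.array(s['position'])+.0477*Rt[:,2]-.018*Rt[:,2]))
a=im[0:150,200:460]; e=cv2.cvtColor(a,cv2.COLOR_BGR2HSV)
v,u=np.nonzero(cv2.inRange(e,(105,140,40),(125,255,255)));print('blue mark px',u.mean()+200,v.mean(),len(u))
q=ray(C,(u.mean()+200,v.mean()),.053)[0];print(q,Rt.T@(q-s['position'])*100)
# reference: same mark in w1 picture relative to tip
i1=cv2.imread('pics/w1.png')[185:225,290:350];e=cv2.cvtColor(i1,cv2.COLOR_BGR2HSV);v,u=np.nonzero(cv2.inRange(e,(105,140,40),(125,255,255)));print('w1 mark',u.mean()+290,v.mean()+185)
E
```

```text
t 13.05 pos [0.4461 0.2733 0.1817] x [-0.984  0.177 -0.   ] y [ 0.177  0.984 -0.   ] op 0.0296
[ 0.36777811  0.11036543 18.17287757]
pred tip [[320.23745783  50.58728701]] lid ctr [[318.1620638  301.19067609]]
blue mark px 323.95762711864404 63.25423728813559 118
[0.32909524 0.29801377 0.053     ] [11.95486646  0.3639807  12.86987694]
w1 mark 325.1929824561403 206.49122807017545
```

Call:
{"name": "move_arm", "arguments": {"plan": [[0.4,0.25,1,0,0],[0,0,2,0,0],[0,0,2,0,0],[0,0,1,0,0],[0,0,0.5,0,0],[0,0,0.3,0,0],[0,0,0.1,0,0],[0,0,0.1,0,0],[0,0,0,0,0],[0,0,0,0,0]]}}

```text
time: 14.1
position: [0.4429, 0.2765, 0.1122]
eef_rot: [0.28, 3.129, 0.001]
force: [-0.6, 0.2, -1.1]
opening: 0.0295
finger_force: 25.0
```

Call:
{"name": "move_arm", "arguments": {"plan": [[0,0,0.1,0,0],[0,0,0.1,0,0],[0,0,0,0,0],[0,0,0,0,0]]}}

```text
time: 14.5
position: [0.4425, 0.2762, 0.1097]
eef_rot: [-0.28, -3.129, 0.0]
force: [-0.2, -0.7, -1.1]
opening: 0.0296
finger_force: 25.0
```

Call:
{"name": "move_arm", "arguments": {"plan": [[0,0,0.1,0,0],[0,0,0,0,0],[0,0,0,0,0]]}}

```text
time: 14.8
position: [0.4426, 0.2762, 0.1087]
eef_rot: [-0.28, -3.129, 0.0]
force: [-0.1, 0.4, -1.4]
opening: 0.0289
finger_force: 25.0
```

Call:
{"name": "move_arm", "arguments": {"plan": [[0,0,0.1,0,0],[0,0,0,0,0],[0,0,0,0,0]]}}

```text
time: 15.1
position: [0.4427, 0.2763, 0.1078]
eef_rot: [0.281, 3.129, -0.0]
force: [-0.9, 0.8, -2.2]
opening: 0.0289
finger_force: 25.0
```

Call:
{"name": "move_arm", "arguments": {"plan": [[0,0,0.1,0,0],[0,0,0,0,0],[0,0,0,0,0]]}}

```text
time: 15.4
position: [0.4427, 0.2763, 0.1076]
eef_rot: [-0.281, -3.128, -0.001]
force: [-2.5, -0.4, 4.2]
opening: 0.0297
finger_force: 25.6
```

Call:
{"name": "move_arm", "arguments": {"plan": [[0,0,0.1,0,0],[0,0,0,0,0],[0,0,0,0,0]]}}

```text
time: 15.7
position: [0.4427, 0.2763, 0.1075]
eef_rot: [-0.281, -3.127, -0.001]
force: [-4.1, -2.8, 12.2]
opening: 0.0291
finger_force: 26.3
```

Seated at the expected height. I'll release and go to the red pot.

Call:
{"name": "move_arm", "arguments": {"plan": [[0,0,-0.1,0,0],[0,0,0,0,30],[0,0,0,0,60],[0,0,0,0,100],[0,0,0,0,100],[0,0,-2,0,100],[0,0,-5,0,100],[0,0,-5,0,100],[-0.5,-4.6,0,0,100],[-0.5,-4.6,0,0,100]]}}

```text
time: 16.7
position: [0.4377, 0.1848, 0.2288]
eef_rot: [0.274, 3.125, 0.004]
force: [0.9, -0.6, -0.5]
opening: 0.0852
finger_force: 0.0
```

Call:
{"name": "move_arm", "arguments": {"plan": [[-0.5,-4.6,0,0,100],[-0.5,-4.6,0,0,100],[-0.5,-4.6,0,0,100],[-0.5,-4.6,0,0,100],[-0.5,-4.6,0,0,100],[-0.5,-4.6,0,0,100],[-0.5,-4.6,0,0,100],[-0.5,-4.6,0,0,100],[-0.5,-4.6,0,0,100],[-0.5,-4.6,0,0,100]]}}

```text
time: 17.7
position: [0.4046, -0.2739, 0.2305]
eef_rot: [0.264, 3.127, -0.016]
force: [1.2, 1.4, 1.4]
opening: 0.0853
finger_force: 0.0
```

Call:
{"name": "move_arm", "arguments": {"plan": [[-0.5,-4.6,0,0,100],[0,0,0,-8,100],[0,0,0,-8,100],[0,0,0,-8,100],[0,0,0,-8,100],[0,0,0,0,100],[0,0,0,0,100]]}}

```text
time: 18.4
position: [0.3861, -0.3129, 0.2377]
eef_rot: [-0.586, 3.077, -0.017]
force: [-0.8, -0.8, -0.2]
opening: 0.0853
finger_force: 0.0
```

```bash
python3 - <<'E'
from h import *
s,Rt=state(); im=viewer.read_camera('wrist')
im2=viewer.read_camera('top')
cv2.imwrite('pics/c6.png',np.hstack([im[:480,100:580],cv2.resize(im2[210:330,140:220],(320,480))]))
C=cam('wrist',s)
np.save('s6.npy',np.r_[s['position'],s['eef_rot']])
for n in ['pot_red','pot_red_handle','lid_red_knob']: print(n,[(np.round(d['point'],3).tolist(),round(d['conf'],2)) for d in finder.boxes_of('wrist',n)[:4]])
E
```

```text
t 18.4 pos [ 0.3861 -0.3129  0.2377] x [-0.93  -0.368 -0.007] y [-0.367  0.93  -0.012] op 0.0853
pot_red [([0.408, -0.344, 0.057], 0.61)]
pot_red_handle []
lid_red_knob [([0.277, -0.271, 0.019], 0.86), ([0.459, -0.317, 0.076], 0.78), ([0.437, -0.506, 0.017], 0.66)]
```

View pics/c6.png

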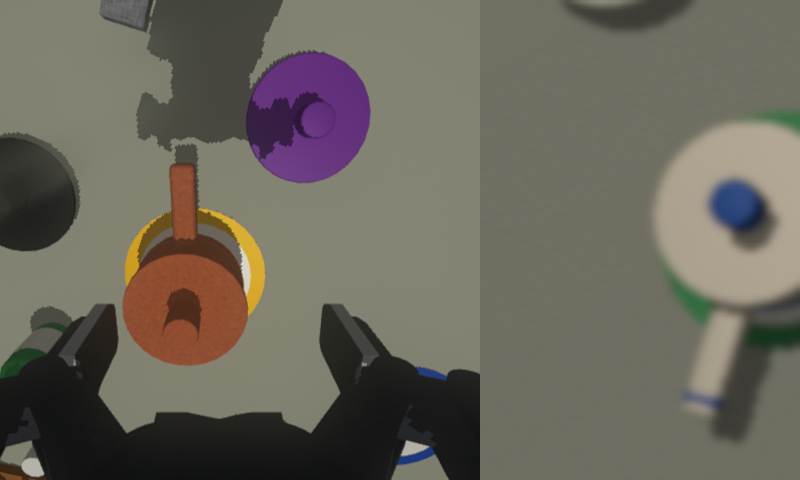

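The white lid sits level on its pot. For the red pot in the wrist view, the disc is centred at full-frame (286,308) and the handle tip is at (282,163). The purple lid lies beyond, at the upper right.

```bash
python3 - <<'E'
from h import *
q=np.load('s6.npy');s={'position':q[:3],'eef_rot':q[3:]};C=cam('wrist',s);Rt=R.from_rotvec(q[3:]).as_matrix()
a=ray(C,(286,308),.078)[0];b=ray(C,(282,164),.054)[0];d=(b-a)[:2];print(a,b,np.linalg.norm(d));d/=np.linalg.norm(d)
print('ang',np.degrees(np.arctan2(d[1],d[0])),'toolx',np.degrees(np.arctan2(Rt[1,0],Rt[0,0])))
g=np.r_[(a[:2]+b[:2]-d*.123)/2+d*.095,.048]
s2,Rt2=state();print('grip',g,Rt.T@(g-q[:3])*100,'now',Rt2.T@(g-s2['position'])*100)
E
```

```text
[ 0.46654287 -0.31411356  0.078     ] [ 0.35178748 -0.36197539  0.054     ] 0.12433644741217023
ang -157.36010524583423 toolx -158.43348474954047
t 18.65 pos [ 0.3863 -0.3128  0.2379] x [-0.929 -0.37  -0.007] y [-0.37   0.929 -0.013] op 0.0851
grip [ 0.3782466 -0.3509399  0.048    ] [ 2.27595589 -3.01829902 18.9874096 ] now [ 2.30365454 -3.00322016 19.01079724]
```

```bash
python3 - <<'E'
from h import *
s,Rt=state();print(np.round(s['joint_positions'],3),Rt[:,2])
E
```

```text
t 18.65 pos [ 0.3863 -0.3128  0.2379] x [-0.929 -0.37  -0.007] y [-0.37   0.929 -0.013] op 0.0851
[-1.147 -0.411  1.57   2.025  0.458  1.144  2.177] [ 0.01157877 -0.00906786 -0.99989185]
```

Call:
{"name": "move_arm", "arguments": {"plan": [[0,-2,0,0,100],[0,0,1,0,100],[0,0,1,0,100],[0,0,0,0,100],[0,0,0,0,100]]}}

```text
time: 19.15
position: [0.3793, -0.3192, 0.2291]
eef_rot: [-0.59, 3.067, -0.035]
force: [0.5, 0.0, 0.2]
opening: 0.085
finger_force: 0.0
```

```bash
python3 - <<'E'
from h import *
s,Rt=state();print(np.round(s['joint_positions'],3),Rt[:,2])
g=np.array([.3782,-.3509,.048]);print(Rt.T@(g-s['position'])*100)
E
```

```text
t 19.15 pos [ 0.3793 -0.3192  0.2291] x [-0.928 -0.371 -0.014] y [-0.371  0.928 -0.026] op 0.085
[-1.123 -0.411  1.57   2.047  0.469  1.112  2.189] [ 0.0223852  -0.01856997 -0.99957694]
[ 1.53389827 -2.44036845 18.15976974]
```

```bash
cat > kin.py <<'E'
import numpy as np, itertools
from scipy.spatial.transform import Rotation as R
from scipy.optimize import least_squares
D=[([-1.394,.383,.044,1.598,-.018,1.161,-.05],[.1763,.626,.253],[-.43,-3.1118,.004]),
([-1.147,-.411,1.57,2.025,.458,1.144,2.177],[.3863,-.3128,.2379],[-.586,3.077,-.017]),
([-1.123,-.411,1.57,2.047,.469,1.112,2.189],[.3793,-.3192,.2291],[-.59,3.067,-.035])]
def fk(q,sg,phi,psi,L):
    d1,d3,a3,d5,a5,a6,d7=L
    M=R.from_euler('z',phi);p=np.array([0,0,d1.item() if hasattr(d1,'item') else d1])
    ax='zyzyzyz'; off=[[0,0,0],[0,0,d3],[a3,0,0],[-a3 if 0 else a5,0,d5],[0,0,0],[a6,0,d7],[0,0,0]]
    for i in range(7):
        M=M*R.from_euler(ax[i],sg[i]*q[i]); p=p+M.apply(off[i])
    M=M*R.from_euler('z',psi)
    return p,M
def best():
    out=[]
    for sg in itertools.product([1,-1],repeat=7):
        f=lambda x:np.concatenate([((R.from_rotvec(r)*fk(q,sg,x[0],x[1],np.zeros(7))[1].inv()*1).as_rotvec()) if 1 else 0 for q,p,r in D])
        for fl in (0,1):
            def f(x):
                o=[]
                for q,p,r in D:
                    M=fk(q,sg,x[0],x[1],np.zeros(7))[1]
                    if fl: M=M*R.from_euler('x',np.pi)
                    o.append((M.inv()*R.from_rotvec(r)).as_rotvec())
                return np.concatenate(o)
            for x0 in [(0,0),(np.pi,0),(0,np.pi),(np.pi,np.pi),(1.57,0),(1.57,3.1)]:
                s=least_squares(f,x0); out.append((s.cost,sg,fl,s.x))
    return sorted(out,key=lambda t:t[0])
if __name__=='__main__':
    B=best()
    for b in B[:8]: print(b)
    seen=set()
    for c,sg,fl,x in B[:40]:
        if c>0.02 or (sg,fl,tuple(np.round(x,1))) in seen: continue
        seen.add((sg,fl,tuple(np.round(x,1))))
        f=lambda L:np.concatenate([fk(q,sg,x[0],x[1],L)[0]-p for q,p,r in D])
        s=least_squares(f,[.3,.3,0,.3,0,0,.2],x_scale=.1);print(sg,fl,np.round(x,3),s.cost,np.round(s.x,4))
E
timeout 300 python3 kin.py
```

Call:
{"name": "move_arm", "arguments": {"plan": [[-1.8,4.5,0,8,100],[-2.5,4.2,0,8,100],[-2.5,4.2,0,8,100],[-2.0,4.5,0,8,100],[-1.5,4.6,0,0,100],[-1.5,4.6,0,0,100],[-1.5,4.6,0,0,100],[0,0,0,0,100],[0,0,0,0,100]]}}

```text
time: 20.05
position: [0.506, -0.0066, 0.2263]
eef_rot: [0.271, 3.105, -0.032]
force: [-0.4, -0.5, -0.6]
opening: 0.0854
finger_force: 0.0
```

```bash
python3 - <<'E'
from h import *
s,Rt=state();print(np.round(s['joint_positions'],3),Rt[:,2])
E
```

```text
t 20.05 pos [ 0.506  -0.0066  0.2263] x [-0.985  0.173 -0.026] y [ 0.173  0.985 -0.018] op 0.0854
[-1.152  0.255  1.217  2.021 -0.255  1.022  1.581] [ 0.02254299 -0.02243028 -0.99949422]
```

Call:
{"name": "move_arm", "arguments": {"plan": [[2.3,4.1,-0.1,0,100],[2.3,4.1,-0.1,0,100],[2.3,4.1,-0.1,0,100],[2.3,4.1,-0.1,0,100],[2.3,4.1,-0.1,0,100],[2.3,4.1,-0.1,0,100],[2.3,4.1,-0.1,0,100],[-3.6,2.7,0,0,100],[-3.6,2.7,0,0,100],[-3.6,2.7,0,0,100]]}}

```text
time: 21.05
position: [0.5193, 0.3639, 0.2267]
eef_rot: [0.276, 3.105, -0.027]
force: [-0.2, 0.9, 1.9]
opening: 0.0854
finger_force: 0.0
```

Call:
{"name": "move_arm", "arguments": {"plan": [[-3.6,2.7,0,0,100],[-3.6,2.7,0,0,100],[-2.25,-4.15,0,0,100],[-2.25,-4.15,0,0,100],[-2.25,-4.15,0,0,100],[-2.25,-4.15,0,0,100],[-2.25,-4.15,0,0,100],[-2.25,-4.15,0,0,100],[-2.25,-4.15,0,0,100],[-2.25,-4.15,0,0,100]]}}

```text
time: 22.05
position: [0.7169, 0.0411, 0.2387]
eef_rot: [0.282, 3.103, -0.027]
force: [0.1, -0.1, -0.0]
opening: 0.0854
finger_force: 0.0
```

```bash
python3 - <<'E'
from h import *
s,Rt=state();print(np.round(s['joint_positions'],3),Rt[:,2])
E
```

```text
t 22.05 pos [0.7169 0.0411 0.2387] x [-0.983  0.18  -0.027] y [ 0.181  0.983 -0.015] op 0.0854
[-0.731  0.682  0.936  1.477 -0.548  1.238  1.651] [ 0.02415421 -0.01947472 -0.99951854]
```

Call:
{"name": "move_arm", "arguments": {"plan": [[-1,-4.7,0,0,100],[-1,-4.7,0,0,100],[0,-4.7,0,0,100],[0,-4.7,0,0,100],[0,-4.7,0,0,100],[0.5,-4.7,0,0,100],[1,-4.7,0,0,100],[1,-4.7,0,0,100],[1.5,-4.6,0,0,100],[1.5,-4.6,0,0,100]]}}

```text
time: 23.05
position: [0.5965, -0.4123, 0.2446]
eef_rot: [0.282, 3.103, -0.028]
force: [0.8, -0.7, -0.1]
opening: 0.0854
finger_force: 0.0
```

```bash
python3 - <<'E'
from h import *
s,Rt=state();print(np.round(s['joint_positions'],3),Rt[:,2])
E
```

```text
t 23.05 pos [ 0.5965 -0.4123  0.2446] x [-0.983  0.18  -0.027] y [ 0.181  0.983 -0.016] op 0.0854
[-0.051  0.682  0.927  1.457 -0.562  1.248  2.319] [ 0.02373328 -0.02018789 -0.99951447]
```

Call:
{"name": "move_arm", "arguments": {"plan": [[4,0.7,0,0,100],[4,0.7,0,0,100],[4,0.7,0,0,100],[4,0.7,0,0,100],[3,0.5,0,0,100],[0,0,0,0,100]]}}

```text
time: 23.65
position: [0.411, -0.3427, 0.2367]
eef_rot: [0.29, 3.106, -0.017]
force: [1.4, 0.0, 0.4]
opening: 0.0856
finger_force: 0.0
```

```bash
python3 - <<'E'
from h import *
s,Rt=state();print(np.round(s['joint_positions'],3),Rt[:,2])
E
```

```text
t 23.65 pos [ 0.411  -0.3427  0.2367] x [-0.982  0.185 -0.023] y [ 0.185  0.983 -0.009] op 0.0856
[-0.353  0.306  1.14   1.946 -0.326  1.063  2.309] [ 0.0213034  -0.01268952 -0.99969252]
```

Call:
{"name": "move_arm", "arguments": {"plan": [[0,0,0,-8.5,100],[0,0,0,-8.5,100],[0,0,0,-8,100],[0,0,0,0,100],[0,0,0,0,100]]}}

```text
time: 24.15
position: [0.418, -0.3437, 0.2384]
eef_rot: [-0.394, 3.095, -0.035]
force: [1.1, -0.4, -0.6]
opening: 0.0853
finger_force: 0.0
```

```bash
python3 - <<'E'
from h import *
s,Rt=state();print(np.round(s['joint_positions'],3),Rt[:,2])
g=np.array([.3782,-.3509,.05]);print(Rt.T@(g-s['position'])*100,np.degrees(np.arctan2(Rt[1,0],Rt[0,0])))
E
```

```text
t 24.15 pos [ 0.418  -0.3437  0.2384] x [-0.968 -0.251 -0.019] y [-0.25   0.968 -0.025] op 0.0853
[-0.279  0.273  1.031  1.933 -0.272  1.05   2.69 ] [ 0.02428994 -0.01936036 -0.99951747]
[ 4.38589746  0.76464118 18.75261197] -165.4709200087969
```

Call:
{"name": "move_arm", "arguments": {"plan": [[2.2,0.4,1,0,100],[2.2,0.4,1,0,100],[0,0,1,-7.5,100],[0,0,3,0,100],[0,0,3,0,100],[0,0,0,0,100]]}}

```text
time: 24.75
position: [0.373, -0.346, 0.1435]
eef_rot: [-0.6, 3.07, -0.026]
force: [-0.2, 0.5, 0.5]
opening: 0.0854
finger_force: 0.0
```

```bash
python3 - <<'E'
from h import *
s,Rt=state();print(np.round(s['joint_positions'],3),Rt[:,2])
g=np.array([.3782,-.3509,.05]);print(Rt.T@(g-s['position'])*100,np.degrees(np.arctan2(Rt[1,0],Rt[0,0])))
im=viewer.read_camera('wrist');cv2.imwrite('pics/w7.png',im)
C=cam('wrist',s);d=np.array([np.cos(np.radians(-157.4)),np.sin(np.radians(-157.4)),0])
print('pred tip',pix(C,[g*[1,1,0]+d*.028+[0,0,.054]]))
E
```

```text
t 24.75 pos [ 0.373  -0.346   0.1435] x [-0.926 -0.376 -0.01 ] y [-0.376  0.926 -0.019] op 0.0854
[ 0.06   0.288  0.689  2.07  -0.246  0.84   2.847] [ 0.01666921 -0.01353847 -0.9997694 ]
[-0.2049764  -0.47483867  9.36499226] -157.88733700161035
pred tip [[309.68770833 218.75418887]]
```

View pics/w7.png

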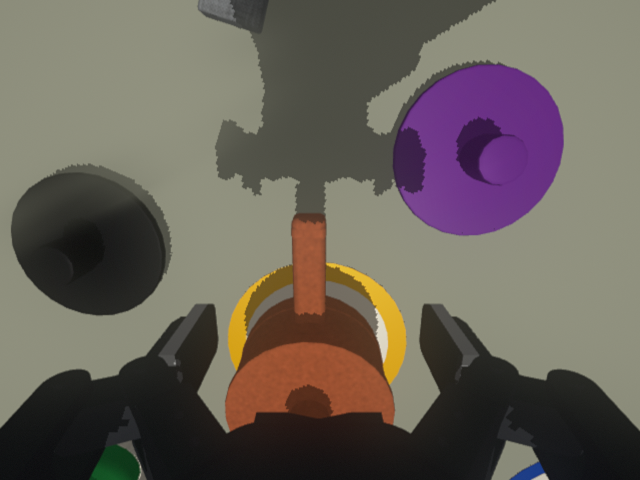

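The handle tip appears at (309,214), which agrees with the prediction, and the handle is aligned with the tool. I'll descend and grip.

Call:
{"name": "move_arm", "arguments": {"plan": [[-0.2,-0.45,2.5,0,100],[0,0,3,0,100],[0,0,2.5,0,100],[0,0,1.2,0,80],[0,0,0,0,60],[0,0,0,0,60]], "grip_force": 25}}

```text
time: 25.4
position: [0.3823, -0.3545, 0.0566]
eef_rot: [-0.601, 3.063, -0.04]
force: [0.2, 0.0, -0.5]
opening: 0.0513
finger_force: 0.0
```

```bash
python3 - <<'E'
from h import *
s,Rt=state();print(np.round(s['joint_positions'],3),Rt[:,2])
g=np.array([.3782,-.3509,.049]);print(Rt.T@(g-s['position'])*100,np.degrees(np.arctan2(Rt[1,0],Rt[0,0])))
E
```

```text
t 25.4 pos [ 0.3823 -0.3545  0.0566] x [-0.926 -0.378 -0.015] y [-0.378  0.925 -0.029] op 0.0513
[ 0.34   0.424  0.378  2.077 -0.252  0.65   2.843] [ 0.02451238 -0.02131972 -0.99947217]
[0.25622019 0.50969644 0.74655551] -157.76913477034867
```

Call:
{"name": "move_arm", "arguments": {"plan": [[0.2,0.45,0.6,0,60],[0,0,0,0,50],[0,0,0,0,35],[0,0,0,0,20],[0,0,0,0,10],[0,0,0,0,0],[0,0,0,0,0],[0,0,0,0,0]], "grip_force": 22}}

```text
time: 26.2
position: [0.3786, -0.3506, 0.0497]
eef_rot: [-0.602, 3.063, -0.038]
force: [-0.3, -1.3, 3.2]
opening: 0.0219
finger_force: 22.3
```

```bash
python3 - <<'E'
from h import *
s,Rt=state();print(np.round(s['joint_positions'],3),Rt[:,2],s['force'],s['moment'])
pot=np.array(s['position'])-.095*np.array([Rt[0,0],Rt[1,0],0]);b=np.array([.5535,.0045,pot[2]])
print('pot',pot,'shift',Rt.T@(b-pot)*100)
E
```

```text
t 26.2 pos [ 0.3786 -0.3506  0.0497] x [-0.925 -0.379 -0.015] y [-0.378  0.925 -0.028] op 0.0219
[ 0.35   0.428  0.364  2.09  -0.252  0.632  2.843] [ 0.02444235 -0.01996663 -0.99950183] [-0.32435949 -1.3298949   3.16388301] [ 0.01107687  0.06257703 -0.08743613]
pot [ 0.46652324 -0.31459837  0.04965104] shift [-20.13004313  26.2390628   -0.42454009]
```

Call:
{"name": "move_arm", "arguments": {"plan": [[-0.27,0.36,0,0,0],[-0.64,0.83,-0.02,0,0],[-0.91,1.19,-0.02,0,0],[-0.91,1.19,-0.02,0,0],[-0.91,1.19,-0.02,0,0],[-0.91,1.19,-0.02,0,0],[-0.91,1.19,-0.02,0,0],[-0.91,1.19,-0.02,0,0],[-0.91,1.19,-0.02,0,0],[-0.91,1.19,-0.02,0,0]]}}

```text
time: 27.2
position: [0.4133, -0.2209, 0.0497]
eef_rot: [-0.599, 3.064, -0.04]
force: [-1.1, -4.5, 5.0]
opening: 0.0215
finger_force: 23.4
```

```bash
python3 - <<'E'
from h import *
s,Rt=state();print(np.round(s['joint_positions'],3),Rt[:,2],s['force'],s['finger_force'])
pot=np.array(s['position'])-.095*np.array([Rt[0,0],Rt[1,0],0]);b=np.array([.553,.004,.0497])
print('pot',pot,'shift',Rt.T@(b-pot)*100)
E
```

```text
t 27.2 pos [ 0.4133 -0.2209  0.0497] x [-0.926 -0.377 -0.014] y [-0.376  0.926 -0.029] op 0.0215
[ 0.076  0.355  0.356  2.198 -0.203  0.587  2.535] [ 0.02420931 -0.02128682 -0.99948026] [-1.11879526 -4.52473487  5.00982432] 23.40306669473648
pot [ 0.50129069 -0.18507221  0.04970492] shift [-11.9158438   15.56141378  -0.27679842]
```

Call:
{"name": "move_arm", "arguments": {"plan": [[-0.91,1.19,-0.02,0,0],[-0.91,1.19,-0.02,0,0],[-0.91,1.19,-0.02,0,0],[-0.91,1.19,-0.02,0,0],[-0.91,1.19,-0.02,0,0],[-0.91,1.19,-0.02,0,0],[-0.91,1.19,-0.02,0,0],[-0.91,1.19,-0.02,0,0],[-0.91,1.19,-0.02,0,0],[-0.91,1.19,-0.02,0,0]]}}

```text
time: 28.2
position: [0.4519, -0.0766, 0.0497]
eef_rot: [-0.599, 3.065, -0.039]
force: [-1.1, -6.1, 5.9]
opening: 0.0216
finger_force: 23.4
```

Call:
{"name": "move_arm", "arguments": {"plan": [[-0.91,1.19,-0.02,0,0],[-0.91,1.19,-0.02,0,0],[-0.64,0.83,-0.02,0,0],[-0.3,0.36,0,0,0],[0,0,0,0,0],[0,0,0,0,0]]}}

```text
time: 28.8
position: [0.4641, -0.0318, 0.0496]
eef_rot: [-0.602, 3.064, -0.036]
force: [-1.3, -1.2, 5.0]
opening: 0.0216
finger_force: 22.5
```

```bash
python3 - <<'E'
from h import *
s,Rt=state();print(np.round(s['joint_positions'],3),Rt[:,2],s['force'],s['finger_force'])
pot=np.array(s['position'])-.095*np.array([Rt[0,0],Rt[1,0],0]);b=np.array([.553,.004,.0497])
print('pot',pot,'shift',Rt.T@(b-pot)*100)
im=viewer.read_camera('top');C=cam('top')
c=np.array(cv2.resize(im[160:310,230:430],(800,600),interpolation=cv2.INTER_CUBIC))
t=np.linspace(0,6.28,200)
for z,r in [(.078,.057),(0,.078)]:
    P=(pix(C,np.c_[b[0]+r*np.cos(t),b[1]+r*np.sin(t),0*t+z])-[230,160])*4
    cv2.polylines(c,[P.astype(int)],True,(255,255,0) if z else (0,255,255),1)
cv2.imwrite('pics/t8.png',c)
E
```

```text
t 28.8 pos [ 0.4641 -0.0318  0.0496] x [-0.925 -0.379 -0.014] y [-0.378  0.925 -0.026] op 0.0216
[-0.314  0.349  0.312  2.199 -0.153  0.592  2.064] [ 0.02263832 -0.01935963 -0.99955626] [-1.28582148 -1.24816078  5.04539346] 22.453211545944214
pot [0.55197354 0.00416773 0.04962352] shift [-0.08875286 -0.05453515 -0.00499635]
```

View pics/t8.png

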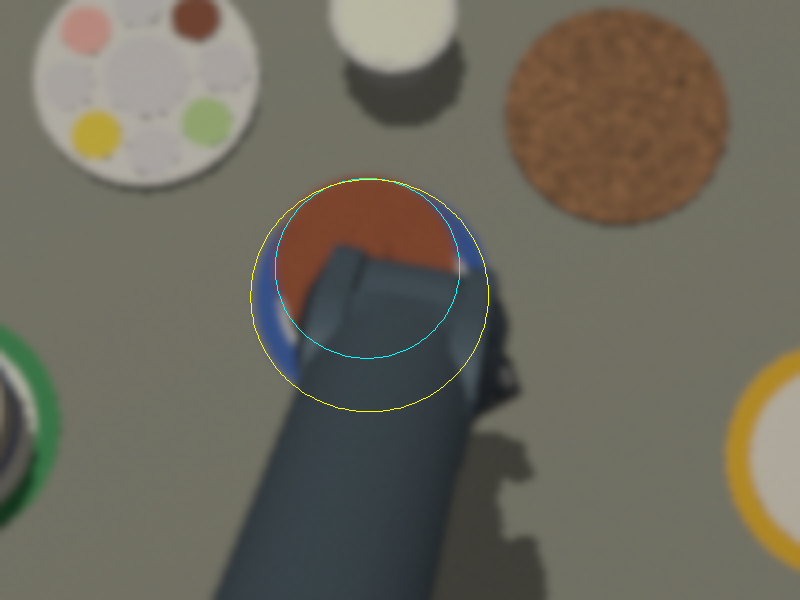

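The red lid's outline matches the predicted circle, centred in the blue ring. The pad is now empty, at crop (617,117). I'll release and go above the knob.

Call:
{"name": "move_arm", "arguments": {"plan": [[0,0,0,0,30],[0,0,0,0,60],[0,0,0,0,100],[0,0,0,0,100],[0,0,-3,0,100],[0,0,-5,0,100],[-0.2,-0.4,-5,0,100],[-3,0,-3,0,100],[-4,0,0,0,100],[-2.5,0,0,0,100]]}}

```text
time: 29.85
position: [0.5552, 0.0064, 0.213]
eef_rot: [-0.604, 3.057, -0.035]
force: [-0.1, -1.0, -0.4]
opening: 0.0853
finger_force: 0.0
```

Call:
{"name": "move_arm", "arguments": {"plan": [[0,0,0,0,100],[0,0,0,0,100],[0,0,0,0,100]]}}

```text
time: 30.15
position: [0.5505, 0.0036, 0.2099]
eef_rot: [-0.602, 3.066, -0.037]
force: [-0.4, -0.0, 0.4]
opening: 0.0854
finger_force: 0.0
```

```bash
python3 - <<'E'
from h import *
s,Rt=state();print(np.round(s['joint_positions'],3),Rt[:,2])
im=viewer.read_camera('wrist');cv2.imwrite('pics/w9.png',im);C=cam('wrist',s)
print([(np.round(d['point'],3).tolist(),round(d['conf'],2)) for d in finder.boxes_of('wrist','lid_red_knob')[:4]])
e=cv2.cvtColor(im,cv2.COLOR_BGR2HSV);m=cv2.inRange(e,(0,110,30),(12,255,255));m[300:,:200]=0;m[300:,440:]=0
n,l,st,ce=cv2.connectedComponentsWithStats(m);print(st[st[:,4]>300],ce[st[:,4]>300])
b=np.array([.552,.004,0]);print('pred disc,knobtop',pix(C,[b+[0,0,.078],b+[0,0,.114]]))
C=cam('top');t=viewer.read_camera('top');e=cv2.cvtColor(t,cv2.COLOR_BGR2HSV);print(e[189,384])
m=cv2.inRange(e,(5,70,30),(20,200,200));v,u=np.nonzero(m);k=np.hypot(u-384,v-189)<32;P=ray(C,np.c_[u,v][k],.006)[:,:2];c,r=cv2.minEnclosingCircle(P.astype(np.float32));print('pad',P.mean(0),c,r)
E
```

```text
t 30.15 pos [0.5505 0.0036 0.2099] x [-0.926 -0.378 -0.012] y [-0.378  0.926 -0.026] op 0.0854
[-0.405  0.235  0.355  1.911 -0.072  0.991  1.937] [ 0.02082773 -0.01971718 -0.99958863]
[([0.55, -0.0, 0.075], 0.58), ([0.472, 0.231, 0.077], 0.25)]
[[     0      0    640    480 287038]
 [   249     65    148    247  19710]
 [   356    393     29     19    452]] [[319.2351396  240.54292463]
 [322.19842719 220.56184678]
 [370.02876106 403.02212389]]
pred disc,knobtop [[322.35932845 239.10594494]
 [321.50761533 255.50832812]]
[ 14 130 126]
pad [ 0.68693145 -0.14890643] (0.6876906752586365, -0.14914488792419434) 0.07529837638139725
```

View pics/w9.png

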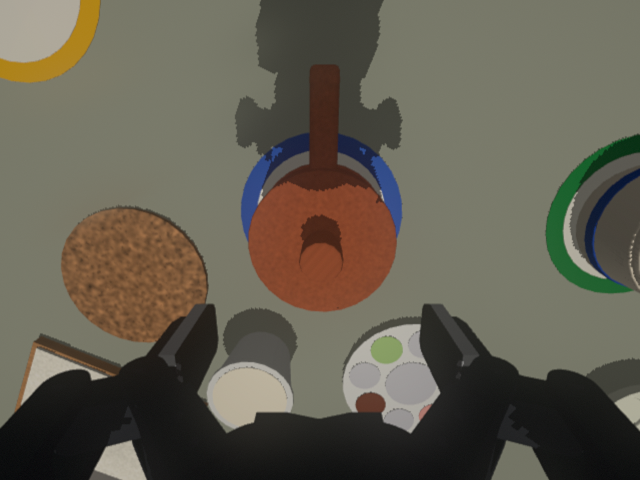

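The knob top is at about (321,261) and the disc centre at (322,240), which puts the tool almost exactly above. The empty pad is at the left (135,273).

Call:
{"name": "move_arm", "arguments": {"plan": [[-0.1,0.15,3,0,100],[0,0,4,0,100],[0,0,2,0,100],[0,0,0.8,0,100],[0,0,0.3,0,90],[0,0,0,0,60],[0,0,0,0,40],[0,0,0,0,20],[0,0,0,0,10],[0,0,0,0,0]], "grip_force": 25}}

```text
time: 31.3
position: [0.5559, 0.0044, 0.1113]
eef_rot: [-0.602, 3.061, -0.036]
force: [-1.4, -1.0, 6.3]
opening: 0.0295
finger_force: 25.0
```

Call:
{"name": "move_arm", "arguments": {"plan": [[0,0,0,0,0],[0,0,0,0,0],[0,0,0,0,0]]}}

```text
time: 31.6
position: [0.5559, 0.0044, 0.1112]
eef_rot: [-0.602, 3.061, -0.036]
force: [-1.4, -0.1, 6.7]
opening: 0.0295
finger_force: 25.0
```

```bash
python3 - <<'E'
from h import *
s,Rt=state();print(np.round(s['joint_positions'],3),Rt[:,2],s['force'])
p=np.array(s['position'])
print('up8',Rt.T@[0,0,8.],'to pad',Rt.T@(np.array([.687,-.148,p[2]])-p)*100,'down5.4',Rt.T@[0,0,-5.4])
E
```

```text
t 31.6 pos [0.5559 0.0044 0.1112] x [-0.925 -0.379 -0.017] y [-0.378  0.925 -0.027] op 0.0295
[-0.373  0.38   0.328  1.969 -0.14   0.791  1.988] [ 0.02563866 -0.01840153 -0.9995019 ] [-1.39062309 -0.1473885   6.74489523]
up8 [-0.13413423 -0.21389076 -7.99601518] to pad [ -6.36703463 -19.05893863   0.61662817] down5.4 [0.09054061 0.14437626 5.39731025]
```

Call:
{"name": "move_arm", "arguments": {"plan": [[0,0,-0.3,0,0],[0,0,-0.7,0,0],[-0.1,-0.1,-2,0,0],[0,-0.1,-2.5,0,0],[0,0,-2,0,0],[-0.2,-0.6,-0.5,0,0],[-0.6,-1.8,0.08,0,0],[-0.8,-2.4,0.08,0,0],[-0.8,-2.4,0.08,0,0],[-0.8,-2.4,0.08,0,0]]}}

```text
time: 32.6
position: [0.6204, -0.0734, 0.1882]
eef_rot: [-0.604, 3.065, -0.036]
force: [0.9, -0.4, -1.3]
opening: 0.0291
finger_force: 24.9
```

Call:
{"name": "move_arm", "arguments": {"plan": [[-0.8,-2.4,0.08,0,0],[-0.8,-2.4,0.08,0,0],[-0.8,-2.4,0.08,0,0],[-0.6,-1.8,0.05,0,0],[-0.2,-0.6,0,0,0],[0,0,0,0,0],[0,0,0,0,0]]}}

```text
time: 33.3
position: [0.6858, -0.1481, 0.1887]
eef_rot: [-0.604, 3.065, -0.034]
force: [-0.5, 0.1, -0.7]
opening: 0.0293
finger_force: 24.9
```

```bash
python3 - <<'E'
from h import *
s,Rt=state();print(np.round(s['joint_positions'],3),Rt[:,2],s['force'],s['finger_force'])
p=np.array(s['position'])
print('to pad +3mm',Rt.T@(np.array([.687,-.148,.0602])-p)*100)
E
```

```text
t 33.3 pos [ 0.6858 -0.1481  0.1887] x [-0.925 -0.38  -0.013] y [-0.379  0.925 -0.025] op 0.0293
[-0.129  0.544  0.383  1.55  -0.208  1.064  2.26 ] [ 0.02132549 -0.01794758 -0.99961148] [-0.52109417  0.1212269  -0.65214447] 24.924432635307312
to pad +3mm [ 0.04771634  0.27995125 12.84979152]
```

Call:
{"name": "move_arm", "arguments": {"plan": [[0,0.1,1,0,0],[0,0.1,2.5,0,0],[0,0.1,3,0,0],[0,0,3,0,0],[0,0,2,0,0],[0,0,0.8,0,0],[0,0,0.3,0,0],[0,0,0.15,0,0],[0,0,0,0,0],[0,0,0,0,0]]}}

```text
time: 34.3
position: [0.6895, -0.1491, 0.0638]
eef_rot: [-0.602, 3.061, -0.038]
force: [-0.2, -0.8, -0.6]
opening: 0.029
finger_force: 24.9
```

Call:
{"name": "move_arm", "arguments": {"plan": [[0,0,0.1,0,0],[0,0,0.1,0,0],[0,0,0,0,0]]}}

```text
time: 34.6
position: [0.6884, -0.1489, 0.0603]
eef_rot: [-0.603, 3.063, -0.036]
force: [0.5, -0.2, -0.4]
opening: 0.029
finger_force: 24.9
```

Call:
{"name": "move_arm", "arguments": {"plan": [[0,0,0.1,0,0],[0,0,0.1,0,0],[0,0,0,0,0],[0,0,0,0,0]]}}

```text
time: 35.0
position: [0.6885, -0.1489, 0.0581]
eef_rot: [-0.603, 3.064, -0.036]
force: [1.0, -0.6, -0.4]
opening: 0.029
finger_force: 24.9
```

Call:
{"name": "move_arm", "arguments": {"plan": [[0,0,0.1,0,0],[0,0,0,0,0],[0,0,0,0,0]]}}

```text
time: 35.3
position: [0.6887, -0.1491, 0.0576]
eef_rot: [-0.602, 3.063, -0.037]
force: [0.9, 0.5, 0.0]
opening: 0.0292
finger_force: 25.3
```

Call:
{"name": "move_arm", "arguments": {"plan": [[0,0,0.1,0,0],[0,0,0,0,0],[0,0,0,0,0]]}}

```text
time: 35.6
position: [0.6888, -0.1492, 0.0574]
eef_rot: [-0.602, 3.063, -0.036]
force: [-2.9, 0.4, 5.7]
opening: 0.0293
finger_force: 26.3
```

Call:
{"name": "move_arm", "arguments": {"plan": [[0,0,0.05,0,0],[0,0,0,0,0],[0,0,0,0,0]]}}

```text
time: 35.9
position: [0.6889, -0.1493, 0.0574]
eef_rot: [-0.602, 3.063, -0.036]
force: [-2.7, -0.1, 7.9]
opening: 0.0292
finger_force: 26.7
```

Contact is at the expected height. I'll release and rise straight up.

Call:
{"name": "move_arm", "arguments": {"plan": [[0,0,0,0,30],[0,0,0,0,60],[0,0,0,0,100],[0,0,0,0,100],[0,0,-2,0,100],[0,0,-4,0,100],[0,0,-5,0,100],[0,0,-4,0,100],[0,0,0,0,100],[0,0,0,0,100]]}}

```text
time: 36.9
position: [0.6864, -0.1466, 0.2092]
eef_rot: [-0.601, 3.058, -0.039]
force: [-0.1, -0.0, -0.4]
opening: 0.0855
finger_force: 0.0
```

```bash
python3 - <<'E'
from h import *
s,Rt=state();print(s['force'])
im=viewer.read_camera('wrist');C=cam('wrist',s);e=cv2.cvtColor(im,cv2.COLOR_BGR2HSV)
c=pix(C,[[.687,-.148,.024]])[0];print('pred disc',c, im[int(c[1]),int(c[0])])
m=cv2.inRange(e,(0,135,30),(11,255,255));m=cv2.morphologyEx(m,cv2.MORPH_OPEN,np.ones((5,5)))
n,l,st,ce=cv2.connectedComponentsWithStats(m)
for i in range(1,n):
    if st[i,4]>800: print(st[i],ray(C,[st[i,0]+st[i,2]/2,st[i,1]+st[i,3]/2],.024)[0])
for cam_ in ['wrist','top','scene']:
    if cam_!='wrist': viewer.read_camera(cam_)
    for n in ['lid_red_knob','lid_pad','pot_red','lid_white','pot_white']: print(cam_,n,[(np.round(d['point'],3).tolist(),round(d['conf'],2)) for d in finder.boxes_of(cam_,n)[:4]])
E
```

```text
t 36.9 pos [ 0.6864 -0.1466  0.2092] x [-0.925 -0.379 -0.019] y [-0.378  0.925 -0.029] op 0.0855
[-0.0799152  -0.03596594 -0.43843864]
pred disc [322.38400929 218.18910856] [ 42  69 134]
[  482     0   158   223 23384] [ 0.53173885 -0.00496779  0.024     ]
[  259   156   125   123 12071] [ 0.68671666 -0.14897581  0.024     ]
[203 362  43  34 943] [ 0.8905556  -0.17693089  0.024     ]
wrist lid_red_knob [([0.56, -0.046, 0.002], 0.75), ([0.681, -0.151, 0.024], 0.65)]
wrist lid_pad [([0.656, -0.167, 0.011], 0.98)]
wrist pot_red [([0.546, 0.007, 0.036], 0.94)]
wrist lid_white []
wrist pot_white []
top lid_red_knob [([0.274, -0.268, 0.016], 0.85), ([0.675, -0.199, 0.022], 0.63)]
top lid_pad [([0.665, -0.214, 0.008], 0.53)]
top pot_red [([0.678, -0.195, 0.026], 0.71), ([0.653, -0.382, 0.074], 0.63), ([0.574, 0.022, 0.005], 0.57)]
top lid_white [([0.441, 0.27, 0.076], 0.68), ([0.422, 0.232, -0.002], 0.4)]
top pot_white [([0.378, 0.278, 0.054], 0.55)]
scene lid_red_knob [([0.458, -0.509, 0.016], 0.82), ([0.282, -0.278, 0.02], 0.77)]
scene lid_pad [([0.708, -0.175, 0.01], 0.81)]
scene pot_red [([0.57, 0.026, 0.04], 0.58)]
scene lid_white [([0.459, 0.262, 0.077], 0.73)]
scene pot_white [([0.476, 0.244, 0.045], 0.92)]
```

```bash
python3 -c "
from cell import env
print(env.finish_job())"
```

```text
the job is handed in; nothing more can be done
None
```

I handed the job in at about 37 s of the 72 s allowed, with no verdict returned: by my measurements both pots sit within about 3 mm of their ring centres, the white lid is on its pot and the red-brown lid lies knob up in the middle of the cork pad, though I viewed 11 pictures, one over the limit.

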